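Find the rocking dressing-jar lid and press it home

TASK

One of the four dressing-jar lids is not seated. Press gently on the edge of one lid after another with the fingertips until you find the one that rocks, then press that lid down in its middle until it is fully home and level. Only press: do not lift any lid, and leave everything else on the table where it stands.

Things in the scene. Friction and masses are not known exactly. Their poses are not given: they have to be found in the camera images.
- lid_a: Flat round steel lid, 92 mm across, its 20 mm deep skirt hiding the rim of the fixed white jar below; one of four alike. Origin: centre of its flat top; z up, square to the top (leans with the lid; yaw means nothing). Tops lie 56 to 68 mm above the work surface, each jar at its own height, so height does not tell. Untouched, all lie level and nothing shows which one is loose.
- seat_a (a joint): How far lid_a has gone down since the start (m): 0 at the start for all four lids, positive down, negative if pulled up. A seated lid stays at 0; the loose one goes down 0.005, until it bears on the rim, when pressed near its middle.
- lid_b: Like lid_a in every way. If it is the loose one, it tips about its centre towards the pressed side: 3 to 4 N at 32 mm from the centre tips it about 0.12 rad (that edge dips 4 mm, the other rises); let go, it springs back level. Seated lids do not give at all. The same holds for all four.
- seat_b (a joint): How far lid_b has gone down since the start (m): 0 at the start for all four lids, positive down, negative if pulled up. A seated lid stays at 0; the loose one goes down 0.005, until it bears on the rim, when pressed near its middle.
- lid_c: Like lid_a in every way. Seating the loose lid, whichever of the four it is: about 10 N within 10 mm of its middle moves it down; use 15 to 20 N to be sure. A light press at the edge only tips it.
- seat_c (a joint): How far lid_c has gone down since the start (m): 0 at the start for all four lids, positive down, negative if pulled up. A seated lid stays at 0; the loose one goes down 0.005, until it bears on the rim, when pressed near its middle.
- lid_d: Like lid_a in every way. Once home, the loose lid, whichever of the four it is, stays down by itself, is level and no longer rocks.
- seat_d (a joint): How far lid_d has gone down since the start (m): 0 at the start for all four lids, positive down, negative if pulled up. A seated lid stays at 0; the loose one goes down 0.005, until it bears on the rim, when pressed near its middle.
- mug: Bystander, to be left alone: white enamel mug with a thin blue rim, one handle and two wooden swab sticks standing in it, 74 mm wide, 68 mm high (sticks to 98). Origin: centre of its underside.
- bottle: Bystander, to be left alone: small amber glass jar with a white cap, 48 mm wide, 85 mm high. Origin: centre of its underside.
- pot: Bystander, to be left alone: low white plastic ointment pot with a white cap, 52 mm wide, 45 mm high. Origin: centre of its underside.
- tape: Bystander, to be left alone: roll of grey tape lying flat, 68 mm wide, 25 mm high. Origin: centre of its underside.
- cup: Bystander, to be left alone: small open steel cup, 56 mm wide, 40 mm high. Origin: centre of its underside.
- scissors: Bystander, to be left alone: steel scissors lying flat, about 150 mm long, 6 mm high (origin near the pivot).
Mind the look-alikes: they are no part of the job. Leave any yellow look-alike of the part that bears lid_d alone.

How it is judged:
By the outcome, as a careful person would: the job done as asked, in the order asked, and still so for the second after the job is handed in, with the robot touching nothing.
It also fails if it takes over 58 s, if anything falls off the work surface, if the arm or the gripper's body presses on something with over 40 N, if the wrist force passes 120 N, or if a joint passes its speed limit or range.

ROBOT

A 6-joint arm with a two-finger parallel gripper is mounted at the origin on the work surface. World frame = base frame: x ahead of the robot, y to its left, z up, the work surface at z = 0. Lengths are in m, angles in rad, forces in N, time in s.
With the tool pointing down it reaches from about 0.275 to 0.75 m from the base axis. Payload 10.2 kg.
Tool frame: the origin (TCP) lies midway between the tips of the shut fingers; the grasp point (between the pads) lies 19 mm behind it; x points along the fingers, z is the direction in which the jaws open and shut, and the axes are right-handed (so a half turn about x gives the same grasp; the last joint's range is limited). The gripper opens to 85 mm and grips with 20 to 120 N. Pads are 22 mm wide; open, the fingers measure 114 mm over their backs; the gripper's body (76 mm by 85 mm) begins 54 mm behind the grasp point. The pads swing forward as they close: fully open they stand 13 mm farther back than shut.
Start: joints at [-0.223, 0.313, 1.498, -0, 1.331, -0.223], TCP at [0.525, -0, 0.231] pointing down, gripper open.
Joint ranges: [-2.94, 2.94], [-0.97, 2.17], [0.19, 2.56], [-1.23, 4.37], [0.02, 3.11], [-2.88, 2.88]. Speed limits (rad/s): [2.39, 2.39, 3.01, 3.14, 3.14, 3.14].

INTERFACE

Orientations are given as a 3x3 rotation matrix whose columns are the frame's x, y, z axes.
In Python, from plant import r gives the robot as it stands.
- The arm moves only by the tool jog_arm, never from a script. Its argument "commands" is a list of rows, each a list of 7 numbers: the closure in counts, from 0 (fully open) to 255 (shut), then the shift along the tool's x, y, z in units of 25 mm (1.0 is 25 mm), then the turn, a rotation vector about the tool's x, y, z in units of 5 degrees (1.0 is 5 degrees). In form: [[grip, tx, ty, tz, wx, wy, wz], ...]. A call has 1 to 10 rows; each row shifts and turns the commanded pose from where the row before left it, along the tool's axes as they then stand; what a row does not reach is not made up. A row lasts 1/12 s, in which the tool goes at most 41.7 mm and 7.16 degrees, less where a joint would pass 70% of its speed; a pose out of reach is approached as far as the arm can. A call is refused whole if a number of a shift passes 1 or a number of a turn 1, either way. A call with a gripper value outside its range is refused whole. The fingers move at their own pace and stop on an object; the grip force is fixed at half the most. Time passes only in rows, so rows that do not move let the fingers close. It gives the time, the measured TCP pose, the force and the opening at its end, in the units of the state.
- r.get_obs(): the state, without advancing time (a new reading comes with each control period).
- r.capture(name): name is "scene" or "side" or "wrist"; returns the picture (480x640x3 uint8, red, green, blue); there is no depth.
- r.camera_model(name): a dict with "fx", "fy", "cx", "cy" (pixels), "R" (3x3) and "t" (3): a world point X has camera coordinates R X + t; the wrist camera has in their place "mount" (4x4, takes a point from camera to tool coordinates, whose origin is the TCP and whose axes are the tool frame's). Camera axes: x right, y down, z forward; pixel columns grow to the right and rows downward; lengths in m; the calibration is good to about 2 mm. A picture is of the moment at which its call begins: read the wrist's pose just before it. camera_model takes no time and is no camera call.
- r.finish_job(): hands the job in, once; it reports no verdict.
Trained networks look in the newest picture that a camera, given by its name, has taken for a name from the list of things; names that differ only in an ending like _2 or _b are one class to them, and where a whole thing is asked for, a point or a joint stands for the part that bears it (a point fixed in the world has none). Each returns a list of dicts, best first, with "conf" (0 to 1); they miss things now and then, are a little off and sometimes report something else, mostly with a low value. They report only what shows in the picture. A call takes as long as a camera call. They do not tell look-alikes from the thing itself.
- r.outline_of(camera, target): "mask" (480x640 bool, what is visible of it).
- r.spot_point(camera, target): "at" ([x, y, z] in m, in world coordinates, good to about 4 mm: a listed point, or the origin of a listed thing).
The state is a dict: "clock": time; "joints": joint angles; "joint_vel": joint speeds; "effort": joint torques, N m; "ee_pos": TCP position; "eef_rot": TCP orientation; "wrist_force": force on the tool from outside, world axes, zero at the start; "torque": the same for the moment, N m; "grip_width": opening from 0.0 (shut) to 1.0 (fully open).
Only numpy, scipy, OpenCV 4.12 (cv2) and the standard library are available. Lean on these libraries where they do the work, as an engineer would, in place of code of your own. Each camera call takes 0.05 s, during which the arm holds its last target. There are 200 camera calls.

## Working session

There is one attempt and no reset: what is moved stays moved. The work goes in short steps, Python scripts to look and compute and a tool call to move; the robot and the scene stay as the last step left them, time stands still between calls to the robot, and variables do not carry over. Pictures are saved under pics/ and viewed, about 8 in all and at most 12, crops included, and the job is handed in when it is done.

Besides the shell and the picture viewer there is one more tool, called after "Emit:" as name([rows], argument=value, ...), one row to a line, values as JSON. jog_arm: Moves the arm, as the interface text tells. Its arguments: {"type":"object","properties":{"commands":{"type":"array"}},"required":["commands"]}

```bash
mkdir -p pics; cat > h.py <<'E'
import numpy as np, cv2
from plant import r
def save(c,n):
    im=r.capture(c); cv2.imwrite(f'pics/{n}.png',im[...,::-1]); return im
E
python3 - <<'E'
from h import *
o=r.get_obs(); print({k:np.round(v,3).tolist() for k,v in o.items()})
a=save('scene','s1'); b=save('side','d1')
for c in('scene','side'):
    for d in r.spot_point(c,'lid_a'): print(c,np.round(d['at'],4),round(d['conf'],2))
    m=r.camera_model(c); print({k:np.round(v,3).tolist() for k,v in m.items()})
E
```

```text
{'clock': 0.0, 'joints': [-0.223, 0.313, 1.498, 0.0, 1.331, -0.223], 'joint_vel': [-0.002, 0.001, 0.001, 0.001, 0.001, 0.001], 'effort': [-0.001, -41.226, -25.974, -0.0, 0.004, -0.0], 'ee_pos': [0.525, 0.0, 0.231], 'eef_rot': [[-0.001, 0.0, 1.0], [0.0, 1.0, -0.0], [-1.0, 0.0, -0.001]], 'wrist_force': [-0.596, -0.261, -0.475], 'torque': [0.039, -0.006, 0.016], 'grip_width': 1.0}
scene [0.3215 0.2101 0.0705] 0.89
scene [ 0.302  -0.1924  0.0676] 0.86
scene [ 0.4834 -0.2189  0.0666] 0.78
scene [0.6131 0.2516 0.0587] 0.73
scene [0.4812 0.0885 0.0681] 0.59
scene [ 0.5728 -0.0899  0.062 ] 0.57
{'fx': 605.932, 'fy': 605.932, 'cx': 320.61, 'cy': 239.444, 'R': [[0.821, 0.571, 0.007], [0.311, -0.437, -0.844], [-0.479, 0.695, -0.536]], 't': [-0.372, -0.127, 1.597]}
side [ 0.299  -0.1957  0.0617] 0.89
side [ 0.5763 -0.0829  0.0572] 0.88
side [0.3202 0.2141 0.0714] 0.87
side [0.486  0.0921 0.0665] 0.77
side [0.6157 0.2553 0.0604] 0.62
side [ 0.4853 -0.2236  0.0683] 0.61
{'fx': 519.764, 'fy': 519.764, 'cx': 315.38, 'cy': 239.459, 'R': [[0.958, -0.286, 0.017], [-0.164, -0.597, -0.785], [0.234, 0.75, -0.619]], 't': [-0.475, 0.105, 1.069]}
```

View pics/s1.png

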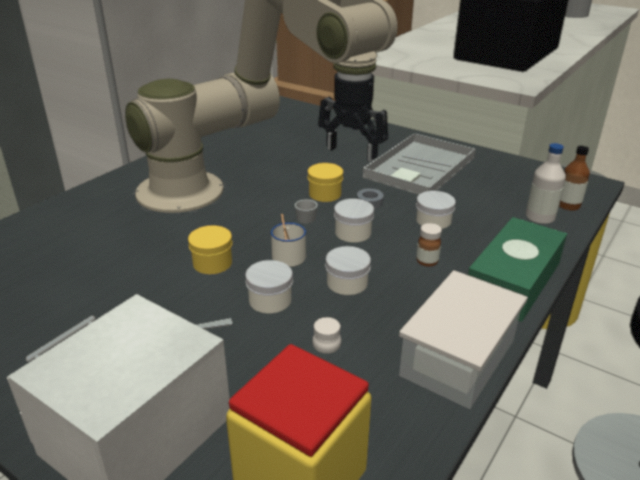

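View pics/d1.png

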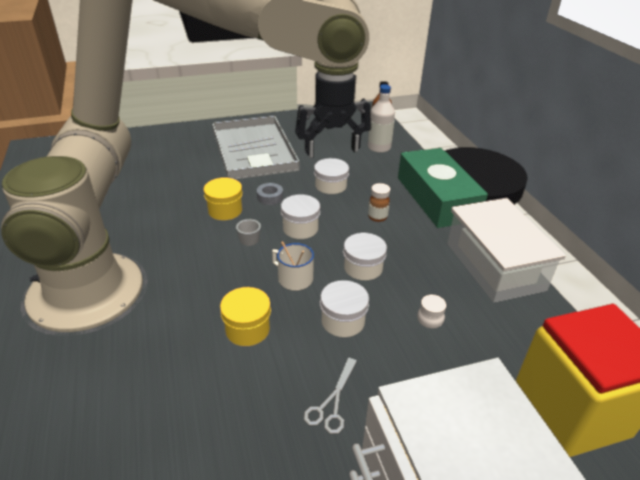

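```bash
python3 - <<'E'
from h import *
for c in('scene','side'):
    m=r.camera_model(c)
    for p in [(.3215,.212,.07),(.3,-.194,.066),(.484,-.221,.067),(.614,.253,.06),(.483,.09,.067),(.5745,-.086,.06)]:
        q=m['R']@np.array(p)+m['t']; print(c,p,round(m['fx']*q[0]/q[2]+m['cx']),round(m['fy']*q[1]/q[2]+m['cy']))
E
```

```text
scene (0.3215, 0.212, 0.07) 326 170
scene (0.3, -0.194, 0.066) 209 237
scene (0.484, -0.221, 0.067) 269 272
scene (0.614, 0.253, 0.06) 437 199
scene (0.483, 0.09, 0.067) 354 208
scene (0.5745, -0.086, 0.06) 346 258
side (0.3215, 0.212, 0.07) 222 186
side (0.3, -0.194, 0.066) 244 305
side (0.484, -0.221, 0.067) 344 295
side (0.614, 0.253, 0.06) 332 166
side (0.483, 0.09, 0.067) 300 205
side (0.5745, -0.086, 0.06) 363 247
```

Six candidates at scene pixels: steel lids (269,272), (346,258), (354,208) and (437,199) fit the description. The lids at (326,170) and (209,237) are yellow look-alikes, so I'll leave them alone. Next I'll confirm with one enlarged crop and locate the bystanders.

```bash
python3 - <<'E'
from h import *
im=cv2.imread('pics/s1.png')[150:320,170:480]
cv2.imwrite('pics/crop1.png',cv2.resize(im,None,fx=2.5,fy=2.5,interpolation=cv2.INTER_CUBIC))
for t in('mug','bottle','pot','tape','cup'):
    print(t,[(c,np.round(d['at'],3).tolist(),round(d['conf'],2)) for c in('scene','side') for d in r.spot_point(c,t)[:1]])
E
```

```text
mug [('scene', [0.422, -0.086, -0.001], 0.75), ('side', [0.424, -0.082, -0.003], 0.87)]
bottle [('scene', [0.676, 0.085, -0.001], 0.57), ('side', [0.679, 0.081, 0.0], 0.81)]
pot [('scene', [0.648, -0.267, 0.005], 0.92), ('side', [0.652, -0.263, -0.001], 0.95)]
tape [('scene', [0.442, 0.233, -0.0], 0.92), ('side', [0.443, 0.239, -0.002], 0.91)]
cup [('scene', [0.357, 0.078, -0.001], 0.63), ('side', [0.354, 0.076, 0.001], 0.78)]
```

View pics/crop1.png

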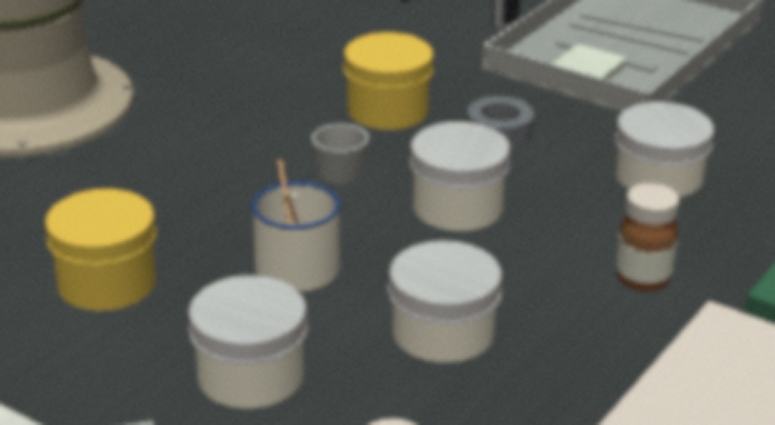

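The crop shows the four steel lids at crop pixels (247,310), (445,272), (460,150) and (664,130). The two yellow ones are clearly different. I'll start with the lid at (0.483, 0.090) and press its +x edge.

Emit:
jog_arm([
  [255,0,0.9,-0.4,0,0,0],
  [255,0,0.9,0,0,0,0],
  [255,0.5,0.9,0,0,0,0],
  [255,1,0.9,0,0,0,0],
  [255,1,0,0,0,0,0],
  [255,1,0,0,0,0,0],
  [255,1,0,0,0,0,0],
  [255,1,0,0,0,0,0],
  [255,0,0,0,0,0,0],
  [255,0,0,0,0,0,0],
])

```text
clock: 1.53
ee_pos: [0.5148, 0.09, 0.0937]
eef_rot: [[-0.002, 0.0, 1.0], [0.0, 1.0, -0.0], [-1.0, 0.0, -0.002]]
wrist_force: [-0.1, -0.6, 1.1]
grip_width: -0.001
```

Emit:
jog_arm([
  [255,0.5,0,0,0,0,0],
  [255,0.2,0,0,0,0,0],
  [255,0.08,0,0,0,0,0],
  [255,0.04,0,0,0,0,0],
  [255,0,0,0,0,0,0],
  [255,0,0,0,0,0,0],
])

```text
clock: 2.03
ee_pos: [0.5154, 0.09, 0.074]
eef_rot: [[0.001, -0.0, 1.0], [-0.0, 1.0, 0.0], [-1.0, -0.0, 0.001]]
wrist_force: [0.2, 0.3, -0.4]
grip_width: -0.003
```

Emit:
jog_arm([
  [255,0.04,0,0,0,0,0],
  [255,0.04,0,0,0,0,0],
  [255,0,0,0,0,0,0],
])

```text
clock: 2.28
ee_pos: [0.515, 0.09, 0.0713]
eef_rot: [[-0.0, 0.0, 1.0], [-0.0, 1.0, -0.0], [-1.0, -0.0, -0.0]]
wrist_force: [-0.5, -0.9, 0.1]
grip_width: -0.0
```

Emit:
jog_arm([
  [255,0.04,0,0,0,0,0],
  [255,0.04,0,0,0,0,0],
  [255,0,0,0,0,0,0],
])

```text
clock: 2.53
ee_pos: [0.5149, 0.09, 0.0691]
eef_rot: [[-0.0, -0.0, 1.0], [0.0, 1.0, 0.0], [-1.0, 0.0, -0.0]]
wrist_force: [1.1, 0.3, -0.0]
grip_width: -0.001
```

Emit:
jog_arm([
  [255,0.04,0,0,0,0,0],
  [255,0,0,0,0,0,0],
])

```text
clock: 2.7
ee_pos: [0.5149, 0.09, 0.0681]
eef_rot: [[-0.0, 0.0, 1.0], [0.0, 1.0, -0.0], [-1.0, 0.0, -0.0]]
wrist_force: [-1.2, -0.2, -0.9]
grip_width: -0.002
```

Emit:
jog_arm([
  [255,0.04,0,0,0,0,0],
  [255,0,0,0,0,0,0],
])

```text
clock: 2.87
ee_pos: [0.5149, 0.09, 0.0671]
eef_rot: [[-0.0, -0.0, 1.0], [0.0, 1.0, 0.0], [-1.0, 0.0, -0.0]]
wrist_force: [-0.1, 0.7, 0.4]
grip_width: -0.004
```

Emit:
jog_arm([
  [255,0.04,0,0,0,0,0],
  [255,0,0,0,0,0,0],
])

```text
clock: 3.03
ee_pos: [0.5151, 0.09, 0.0667]
eef_rot: [[0.0, -0.0, 1.0], [-0.0, 1.0, 0.0], [-1.0, -0.0, 0.0]]
wrist_force: [-1.4, 0.4, 4.5]
grip_width: -0.0
```

Emit:
jog_arm([
  [255,0.03,0,0,0,0,0],
  [255,0,0,0,0,0,0],
])

```text
clock: 3.2
ee_pos: [0.5151, 0.09, 0.0666]
eef_rot: [[0.001, -0.0, 1.0], [-0.0, 1.0, 0.0], [-1.0, -0.0, 0.001]]
wrist_force: [-3.9, 0.2, 12.3]
grip_width: -0.002
```

Force rose with no give, so that lid is seated. Next is the lid at (0.5745,-0.086), again on its +x edge.

Emit:
jog_arm([
  [255,-0.8,0,0,0,0,0],
  [255,-0.8,0,0,0,0,0],
  [255,0,-0.88,0.45,0,0,0],
  [255,0,-0.88,0.45,0,0,0],
  [255,0,-0.88,0.45,0,0,0],
  [255,0,-0.88,0.45,0,0,0],
  [255,0,-0.88,0.45,0,0,0],
  [255,0,-0.88,0.45,0,0,0],
  [255,0,-0.88,0.45,0,0,0],
  [255,0,-0.88,0.45,0,0,0],
])

```text
clock: 4.03
ee_pos: [0.6054, -0.0872, 0.1054]
eef_rot: [[-0.0, 0.0, 1.0], [0.0, 1.0, -0.0], [-1.0, 0.0, -0.0]]
wrist_force: [0.6, 0.4, 0.3]
grip_width: 0.002
```

Emit:
jog_arm([
  [255,0.8,0,0,0,0,0],
  [255,0.6,0,0,0,0,0],
  [255,0,0,0,0,0,0],
  [255,0,0,0,0,0,0],
])

```text
clock: 4.37
ee_pos: [0.6047, -0.0859, 0.0702]
eef_rot: [[-0.001, -0.0, 1.0], [0.0, 1.0, 0.0], [-1.0, 0.0, -0.001]]
wrist_force: [-0.1, -0.2, 0.3]
grip_width: -0.002
```

Emit:
jog_arm([
  [255,0.08,0,0,0,0,0],
  [255,0.08,0,0,0,0,0],
  [255,0.04,0,0,0,0,0],
  [255,0,0,0,0,0,0],
])

```text
clock: 4.7
ee_pos: [0.6051, -0.0859, 0.0659]
eef_rot: [[0.0, -0.0, 1.0], [-0.0, 1.0, 0.0], [-1.0, -0.0, 0.0]]
wrist_force: [0.9, -0.0, -0.9]
grip_width: -0.001
```

Emit:
jog_arm([
  [255,0.04,0,0,0,0,0],
  [255,0.04,0,0,0,0,0],
  [255,0,0,0,0,0,0],
])

```text
clock: 4.95
ee_pos: [0.6049, -0.086, 0.0634]
eef_rot: [[-0.0, -0.0, 1.0], [0.0, 1.0, 0.0], [-1.0, 0.0, -0.0]]
wrist_force: [-0.9, 0.4, -0.1]
grip_width: 0.002
```

Emit:
jog_arm([
  [255,0.04,0,0,0,0,0],
  [255,0,0,0,0,0,0],
])

```text
clock: 5.12
ee_pos: [0.6049, -0.086, 0.0624]
eef_rot: [[-0.0, 0.0, 1.0], [0.0, 1.0, -0.0], [-1.0, 0.0, -0.0]]
wrist_force: [-0.6, 0.5, -0.3]
grip_width: 0.003
```

Emit:
jog_arm([
  [255,0.04,0,0,0,0,0],
  [255,0,0,0,0,0,0],
])

```text
clock: 5.28
ee_pos: [0.6049, -0.086, 0.0614]
eef_rot: [[-0.0, -0.0, 1.0], [0.0, 1.0, 0.0], [-1.0, 0.0, -0.0]]
wrist_force: [0.4, 0.9, -0.4]
grip_width: 0.003
```

Emit:
jog_arm([
  [255,0.04,0,0,0,0,0],
  [255,0,0,0,0,0,0],
])

```text
clock: 5.45
ee_pos: [0.6051, -0.086, 0.061]
eef_rot: [[0.0, -0.0, 1.0], [-0.0, 1.0, 0.0], [-1.0, -0.0, 0.0]]
wrist_force: [-0.9, 0.5, 4.1]
grip_width: 0.0
```

Emit:
jog_arm([
  [255,0.04,0,0,0,0,0],
  [255,0,0,0,0,0,0],
])

```text
clock: 5.62
ee_pos: [0.6052, -0.086, 0.0609]
eef_rot: [[0.001, -0.0, 1.0], [-0.0, 1.0, 0.0], [-1.0, -0.0, 0.001]]
wrist_force: [-4.5, 0.5, 12.3]
grip_width: -0.006
```

That one is seated too. Next is (0.484,-0.221).

Emit:
jog_arm([
  [255,-0.9,0,0,0,0,0],
  [255,-0.9,0,0,0,0,0],
  [255,0,-0.9,-0.6,0,0,0],
  [255,0,-0.9,-0.6,0,0,0],
  [255,0,-0.9,-0.6,0,0,0],
  [255,0,-0.9,-0.6,0,0,0],
  [255,0,-0.9,-0.6,0,0,0],
  [255,0,-0.9,-0.6,0,0,0],
  [255,0,0,0,0,0,0],
])

```text
clock: 6.37
ee_pos: [0.5131, -0.2243, 0.1045]
eef_rot: [[-0.0, 0.004, 1.0], [-0.001, 1.0, -0.004], [-1.0, -0.001, -0.0]]
wrist_force: [0.0, -1.3, -0.0]
grip_width: -0.001
```

Emit:
jog_arm([
  [255,0.8,0,0,0,0,0],
  [255,0.4,0,0,0,0,0],
  [255,0.08,0,0,0,0,0],
  [255,0,0,0,0,0,0],
  [255,0,0,0,0,0,0],
])

```text
clock: 6.78
ee_pos: [0.5154, -0.2208, 0.0729]
eef_rot: [[0.0, -0.001, 1.0], [-0.0, 1.0, 0.001], [-1.0, -0.0, 0.0]]
wrist_force: [0.8, -0.4, -0.6]
grip_width: -0.001
```

Emit:
jog_arm([
  [255,0.04,0,0,0,0,0],
  [255,0,0,0,0,0,0],
])

```text
clock: 6.95
ee_pos: [0.5153, -0.2209, 0.072]
eef_rot: [[0.001, -0.0, 1.0], [-0.0, 1.0, 0.0], [-1.0, -0.0, 0.001]]
wrist_force: [0.7, -0.8, -0.0]
grip_width: -0.002
```

Emit:
jog_arm([
  [255,0.04,0,0,0,0,0],
  [255,0,0,0,0,0,0],
])

```text
clock: 7.12
ee_pos: [0.5151, -0.221, 0.0707]
eef_rot: [[0.0, -0.0, 1.0], [-0.0, 1.0, 0.0], [-1.0, -0.0, 0.0]]
wrist_force: [0.2, 0.1, 0.1]
grip_width: 0.003
```

Emit:
jog_arm([
  [255,0.04,0,0,0,0,0],
  [255,0.04,0,0,0,0,0],
  [255,0,0,0,0,0,0],
])

```text
clock: 7.37
ee_pos: [0.5149, -0.221, 0.0683]
eef_rot: [[-0.0, 0.0, 1.0], [0.0, 1.0, -0.0], [-1.0, 0.0, -0.0]]
wrist_force: [0.5, -1.0, 0.7]
grip_width: -0.007
```

Emit:
jog_arm([
  [255,0.04,0,0,0,0,0],
  [255,0,0,0,0,0,0],
])

```text
clock: 7.53
ee_pos: [0.515, -0.221, 0.0674]
eef_rot: [[-0.0, 0.0, 1.0], [0.0, 1.0, -0.0], [-1.0, 0.0, -0.0]]
wrist_force: [0.4, -0.1, -0.6]
grip_width: -0.001
```

Emit:
jog_arm([
  [255,0.04,0,0,0,0,0],
  [255,0,0,0,0,0,0],
])

```text
clock: 7.7
ee_pos: [0.5149, -0.221, 0.0664]
eef_rot: [[-0.0, 0.0, 1.0], [0.0, 1.0, -0.0], [-1.0, 0.0, -0.0]]
wrist_force: [-1.2, 0.2, -0.4]
grip_width: -0.003
```

Emit:
jog_arm([
  [255,0.04,0,0,0,0,0],
  [255,0,0,0,0,0,0],
])

```text
clock: 7.87
ee_pos: [0.5151, -0.2211, 0.0657]
eef_rot: [[0.0, -0.0, 1.0], [-0.0, 1.0, 0.0], [-1.0, -0.0, 0.0]]
wrist_force: [-0.2, -0.0, 0.9]
grip_width: -0.002
```

Emit:
jog_arm([
  [255,0.04,0,0,0,0,0],
  [255,0,0,0,0,0,0],
])

```text
clock: 8.03
ee_pos: [0.5151, -0.2211, 0.0656]
eef_rot: [[0.0, -0.0, 1.0], [-0.0, 1.0, 0.0], [-1.0, -0.0, 0.0]]
wrist_force: [-2.7, 1.5, 9.1]
grip_width: -0.0
```

Seated. Last one, (0.614,0.253), from its near (-x) edge.

Emit:
jog_arm([
  [255,-0.9,0,0,0,0,0],
  [255,-0.9,0,0,0,0,0],
  [255,0,1,0.14,0,0,0],
  [255,0,1,0.14,0,0,0],
  [255,0,1,0.14,0,0,0],
  [255,0,1,0.14,0,0,0],
  [255,0,1,0.14,0,0,0],
  [255,0,1,0.14,0,0,0],
  [255,0,1,0.14,0,0,0],
  [255,0,1,0.14,0,0,0],
])

```text
clock: 8.87
ee_pos: [0.543, -0.0198, 0.1095]
eef_rot: [[-0.0, 0.0, 1.0], [-0.0, 1.0, -0.0], [-1.0, -0.0, -0.0]]
wrist_force: [-0.7, -0.8, -0.5]
grip_width: -0.003
```

Emit:
jog_arm([
  [255,0,1,0.14,0,0,0],
  [255,0,1,0.14,0,0,0],
  [255,0,1,0.14,0,0,0],
  [255,0,1,0.14,0,0,0],
  [255,0,1,0.14,0,0,0],
  [255,0,1,0.14,0,0,0],
  [255,0,1,0.14,0,0,0],
  [255,0,1,0.14,0,0,0],
  [255,0,1,0.14,0,0,0],
])

```text
clock: 9.62
ee_pos: [0.5744, 0.2053, 0.1094]
eef_rot: [[-0.0, -0.0, 1.0], [-0.0, 1.0, 0.0], [-1.0, -0.0, -0.0]]
wrist_force: [0.7, -0.5, -0.6]
grip_width: 0.003
```

Emit:
jog_arm([
  [255,0,1,0.14,0,0,0],
  [255,0,1,0.14,0,0,0],
  [255,0,0,0,0,0,0],
  [255,0,0,0,0,0,0],
])

```text
clock: 9.95
ee_pos: [0.5812, 0.2549, 0.1091]
eef_rot: [[-0.0, -0.002, 1.0], [-0.0, 1.0, 0.002], [-1.0, -0.0, -0.0]]
wrist_force: [-1.0, -0.4, -0.1]
grip_width: -0.002
```

Now at z=0.109 with the lid top at about 0.060. I'll drop to 0.064.

Emit:
jog_arm([
  [255,0.8,0,0,0,0,0],
  [255,0.6,0,0,0,0,0],
  [255,0.16,0,0,0,0,0],
  [255,0.08,0,0,0,0,0],
  [255,0,0,0,0,0,0],
  [255,0,0,0,0,0,0],
])

```text
clock: 10.45
ee_pos: [0.582, 0.2538, 0.0695]
eef_rot: [[0.001, 0.0, 1.0], [0.0, 1.0, -0.0], [-1.0, 0.0, 0.001]]
wrist_force: [-0.2, 0.8, 0.1]
grip_width: -0.005
```

Emit:
jog_arm([
  [255,0.04,0,0,0,0,0],
  [255,0.04,0,0,0,0,0],
  [255,0,0,0,0,0,0],
])

```text
clock: 10.7
ee_pos: [0.5816, 0.254, 0.0667]
eef_rot: [[0.0, -0.0, 1.0], [0.0, 1.0, 0.0], [-1.0, 0.0, 0.0]]
wrist_force: [0.7, -0.6, -0.0]
grip_width: -0.002
```

Emit:
jog_arm([
  [255,0.04,0,0,0,0,0],
  [255,0,0,0,0,0,0],
])

```text
clock: 10.87
ee_pos: [0.5814, 0.254, 0.0655]
eef_rot: [[-0.0, -0.0, 1.0], [-0.0, 1.0, 0.0], [-1.0, -0.0, -0.0]]
wrist_force: [-0.2, 0.6, 0.1]
grip_width: -0.001
```

Emit:
jog_arm([
  [255,0.04,0,0,0,0,0],
  [255,0,0,0,0,0,0],
])

```text
clock: 11.03
ee_pos: [0.5814, 0.254, 0.0644]
eef_rot: [[-0.0, -0.0, 1.0], [-0.0, 1.0, 0.0], [-1.0, -0.0, -0.0]]
wrist_force: [0.1, -0.2, 0.1]
grip_width: 0.003
```

Emit:
jog_arm([
  [255,0.04,0,0,0,0,0],
  [255,0.04,0,0,0,0,0],
  [255,0,0,0,0,0,0],
])

```text
clock: 11.28
ee_pos: [0.5814, 0.254, 0.0623]
eef_rot: [[-0.0, -0.0, 1.0], [-0.0, 1.0, 0.0], [-1.0, -0.0, -0.0]]
wrist_force: [0.7, -0.1, 0.5]
grip_width: -0.003
```

Emit:
jog_arm([
  [255,0.04,0,0,0,0,0],
  [255,0,0,0,0,0,0],
])

```text
clock: 11.45
ee_pos: [0.5814, 0.254, 0.0614]
eef_rot: [[-0.0, 0.0, 1.0], [-0.0, 1.0, -0.0], [-1.0, -0.0, -0.0]]
wrist_force: [-0.0, -0.4, -0.0]
grip_width: 0.001
```

Emit:
jog_arm([
  [255,0.04,0,0,0,0,0],
  [255,0,0,0,0,0,0],
])

```text
clock: 11.62
ee_pos: [0.5814, 0.254, 0.0604]
eef_rot: [[-0.0, 0.0, 1.0], [-0.0, 1.0, -0.0], [-1.0, -0.0, -0.0]]
wrist_force: [-0.5, -0.1, -0.3]
grip_width: 0.006
```

Emit:
jog_arm([
  [255,0.04,0,0,0,0,0],
  [255,0,0,0,0,0,0],
])

```text
clock: 11.78
ee_pos: [0.5814, 0.254, 0.0594]
eef_rot: [[-0.0, -0.0, 1.0], [-0.0, 1.0, 0.0], [-1.0, -0.0, -0.0]]
wrist_force: [-0.4, -0.1, -0.0]
grip_width: 0.003
```

Emit:
jog_arm([
  [255,0.04,0,0,0,0,0],
  [255,0,0,0,0,0,0],
])

```text
clock: 11.95
ee_pos: [0.5814, 0.254, 0.0584]
eef_rot: [[-0.0, -0.0, 1.0], [-0.0, 1.0, 0.0], [-1.0, -0.0, -0.0]]
wrist_force: [0.1, 0.2, -1.1]
grip_width: -0.003
```

Emit:
jog_arm([
  [255,0.04,0,0,0,0,0],
  [255,0,0,0,0,0,0],
])

```text
clock: 12.12
ee_pos: [0.5814, 0.254, 0.0574]
eef_rot: [[-0.0, -0.0, 1.0], [-0.0, 1.0, 0.0], [-1.0, -0.0, -0.0]]
wrist_force: [0.5, 0.7, -0.2]
grip_width: -0.005
```

Emit:
jog_arm([
  [255,0.04,0,0,0,0,0],
  [255,0,0,0,0,0,0],
])

```text
clock: 12.28
ee_pos: [0.5815, 0.254, 0.0565]
eef_rot: [[0.0, 0.0, 1.0], [0.0, 1.0, -0.0], [-1.0, 0.0, 0.0]]
wrist_force: [-0.3, -0.4, 1.3]
grip_width: -0.002
```

Emit:
jog_arm([
  [255,0.04,0,0,0,0,0],
  [255,0,0,0,0,0,0],
])

```text
clock: 12.45
ee_pos: [0.5816, 0.254, 0.0556]
eef_rot: [[0.0, -0.0, 1.0], [0.0, 1.0, 0.0], [-1.0, 0.0, 0.0]]
wrist_force: [0.4, -0.0, 2.3]
grip_width: -0.003
```

Emit:
jog_arm([
  [255,0.04,0,0,0,0,0],
  [255,0,0,0,0,0,0],
])

```text
clock: 12.62
ee_pos: [0.5817, 0.254, 0.0547]
eef_rot: [[0.0, 0.0, 1.0], [0.0, 1.0, -0.0], [-1.0, 0.0, 0.0]]
wrist_force: [-0.4, 0.2, 3.5]
grip_width: -0.001
```

It yields about 1 mm per mm at only 1.3 to 3.5 N, so this is the loose lid. I'll lift off, move over its middle and take a picture to check it.

Emit:
jog_arm([
  [255,-0.4,0,0,0,0,0],
  [255,-0.6,0,0,0,0,0],
  [255,0,0,0.66,0,0,0],
  [255,0,0,0.66,0,0,0],
  [255,0,0,0,0,0,0],
  [255,0,0,0,0,0,0],
])

```text
clock: 13.12
ee_pos: [0.6145, 0.2538, 0.0795]
eef_rot: [[-0.0, 0.0, 1.0], [-0.0, 1.0, -0.0], [-1.0, -0.0, -0.0]]
wrist_force: [-0.5, 1.0, -0.3]
grip_width: 0.005
```

```bash
python3 - <<'E'
from h import *
a=save('scene','s2')[130:270,360:510]; b=save('side','d2')[100:240,260:410]
cv2.imwrite('pics/c2.png',cv2.resize(np.hstack([a,b])[...,::-1],None,fx=2.6,fy=2.6,interpolation=cv2.INTER_CUBIC))
T=r.get_obs()['ee_pos']; print(np.round(T,4))
for c in('scene','side'):
    m=r.camera_model(c)
    for p in (T,[.614,.2535,.0573]):
        q=m['R']@np.array(p)+m['t']; print(c,(m['fx']*q[:2]/q[2]+[m['cx'],m['cy']]).round(1))
E
```

```text
[0.6138 0.2541 0.0795]
scene [437.8 191.1]
scene [436.7 199.4]
side [331.6 159.1]
side [331.5 166.6]
```

View pics/c2.png

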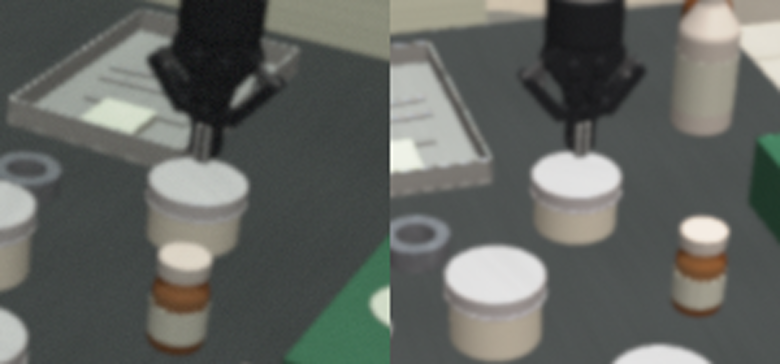

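The lid is level again, with its top centred near scene (436,201) and side (331.5,167). The TCP projects within about 3 mm of that, so I'll press down in the middle.

Emit:
jog_arm([
  [255,0.5,0,0,0,0,0],
  [255,0.25,0,0,0,0,0],
  [255,0.08,0,0,0,0,0],
  [255,0.04,0,0,0,0,0],
  [255,0.04,0,0,0,0,0],
  [255,0,0,0,0,0,0],
])

```text
clock: 13.72
ee_pos: [0.614, 0.254, 0.057]
eef_rot: [[-0.001, -0.0, 1.0], [-0.0, 1.0, 0.0], [-1.0, -0.0, -0.001]]
wrist_force: [-2.1, 0.2, 2.7]
grip_width: -0.001
```

Emit:
jog_arm([
  [255,0.04,0,0,0,0,0],
  [255,0.02,0,0,0,0,0],
  [255,0,0,0,0,0,0],
])

```text
clock: 13.97
ee_pos: [0.6142, 0.2541, 0.0559]
eef_rot: [[-0.001, -0.0, 1.0], [-0.0, 1.0, 0.0], [-1.0, -0.0, -0.001]]
wrist_force: [-4.4, -1.2, 7.3]
grip_width: 0.006
```

Emit:
jog_arm([
  [255,0.02,0,0,0,0,0],
  [255,0.02,0,0,0,0,0],
  [255,0,0,0,0,0,0],
])

```text
clock: 14.22
ee_pos: [0.6142, 0.2541, 0.055]
eef_rot: [[-0.0, -0.0, 1.0], [-0.0, 1.0, 0.0], [-1.0, -0.0, -0.0]]
wrist_force: [-4.7, -1.3, 8.4]
grip_width: -0.0
```

Moving down. Continuing toward z ≈ 0.052.

Emit:
jog_arm([
  [255,0.04,0,0,0,0,0],
  [255,0.04,0,0,0,0,0],
  [255,0,0,0,0,0,0],
])

```text
clock: 14.47
ee_pos: [0.6142, 0.2541, 0.0529]
eef_rot: [[-0.0, -0.0, 1.0], [-0.0, 1.0, 0.0], [-1.0, -0.0, -0.0]]
wrist_force: [-4.7, -0.7, 7.7]
grip_width: -0.0
```

Emit:
jog_arm([
  [255,0.04,0,0,0,0,0],
  [255,0,0,0,0,0,0],
])

```text
clock: 14.63
ee_pos: [0.6142, 0.2541, 0.0522]
eef_rot: [[-0.0, -0.0, 1.0], [-0.0, 1.0, 0.0], [-1.0, -0.0, -0.0]]
wrist_force: [-5.1, -1.7, 8.8]
grip_width: -0.003
```

Emit:
jog_arm([
  [255,0.03,0,0,0,0,0],
  [255,0,0,0,0,0,0],
  [255,0,0,0,0,0,0],
])

```text
clock: 14.88
ee_pos: [0.6143, 0.2541, 0.052]
eef_rot: [[-0.0, -0.0, 1.0], [-0.0, 1.0, 0.0], [-1.0, -0.0, -0.0]]
wrist_force: [-8.0, -1.3, 13.1]
grip_width: 0.001
```

Emit:
jog_arm([
  [255,0.025,0,0,0,0,0],
  [255,0,0,0,0,0,0],
  [255,0,0,0,0,0,0],
])

```text
clock: 15.13
ee_pos: [0.6143, 0.2541, 0.0519]
eef_rot: [[0.0, -0.0, 1.0], [-0.0, 1.0, 0.0], [-1.0, -0.0, 0.0]]
wrist_force: [-10.0, -2.8, 16.9]
grip_width: 0.004
```

At 17 N it no longer moves; it went from 0.057 to 0.052. I'll lift and re-check the edge.

Emit:
jog_arm([
  [255,-0.2,0,0,0,0,0],
  [255,-0.4,0,0,0,0,0],
  [255,0,0,-0.66,0,0,0],
  [255,0,0,-0.66,0,0,0],
  [255,0.3,0,0,0,0,0],
  [255,0.14,0,0,0,0,0],
  [255,0,0,0,0,0,0],
  [255,0,0,0,0,0,0],
])

```text
clock: 15.8
ee_pos: [0.5821, 0.2538, 0.0536]
eef_rot: [[-0.0, 0.0, 1.0], [-0.0, 1.0, -0.0], [-1.0, -0.0, -0.0]]
wrist_force: [0.7, -0.0, -0.4]
grip_width: -0.002
```

Emit:
jog_arm([
  [255,0.06,0,0,0,0,0],
  [255,0.02,0,0,0,0,0],
  [255,0,0,0,0,0,0],
])

```text
clock: 16.05
ee_pos: [0.5821, 0.2539, 0.0521]
eef_rot: [[0.001, 0.0, 1.0], [0.0, 1.0, -0.0], [-1.0, 0.0, 0.001]]
wrist_force: [0.5, 0.2, 0.5]
grip_width: 0.002
```

Emit:
jog_arm([
  [255,0.04,0,0,0,0,0],
  [255,0,0,0,0,0,0],
])

```text
clock: 16.22
ee_pos: [0.5821, 0.254, 0.0519]
eef_rot: [[0.002, -0.0, 1.0], [0.0, 1.0, 0.0], [-1.0, 0.0, 0.002]]
wrist_force: [-1.2, -0.6, 6.4]
grip_width: -0.003
```

Emit:
jog_arm([
  [255,-0.5,0,0,0,0,0],
  [255,-1,0,0,0,0,0],
  [255,-1,0,0,0,0,0],
  [255,-1,0,0,0,0,0],
  [255,-1,0,0,0,0,0],
  [255,0,0,0,0,0,0],
  [255,0,0,0,0,0,0],
])

```text
clock: 16.8
ee_pos: [0.5819, 0.2541, 0.1651]
eef_rot: [[0.003, -0.0, 1.0], [0.001, 1.0, 0.0], [-1.0, 0.001, 0.003]]
wrist_force: [0.0, -0.1, -0.4]
grip_width: 0.0
```

```bash
python3 - <<'E'
from h import *
a=save('scene','s3')[130:330,180:490]; b=save('side','d3')[130:450,200:460]
cv2.imwrite('pics/c3.png',cv2.resize(np.hstack([cv2.copyMakeBorder(a,0,120,0,0,0),b])[...,::-1],None,fx=1.4,fy=1.4))
for c in('scene','side'):
  for t in('mug','bottle','pot','tape','cup'): print(c,t,[np.round(d['at'],3).tolist() for d in r.spot_point(c,t)[:1]])
E
```

```text
scene mug [[0.424, -0.084, -0.0]]
scene bottle [[0.677, 0.088, -0.002]]
scene pot [[0.68, 0.086, -0.0]]
scene tape [[0.485, -0.217, 0.065]]
scene cup [[0.357, 0.08, 0.001]]
side mug []
side bottle [[0.678, 0.081, 0.003]]
side pot [[0.651, -0.264, -0.002]]
side tape [[0.44, 0.238, -0.0]]
side cup [[0.353, 0.075, -0.003]]
```

View pics/c3.png

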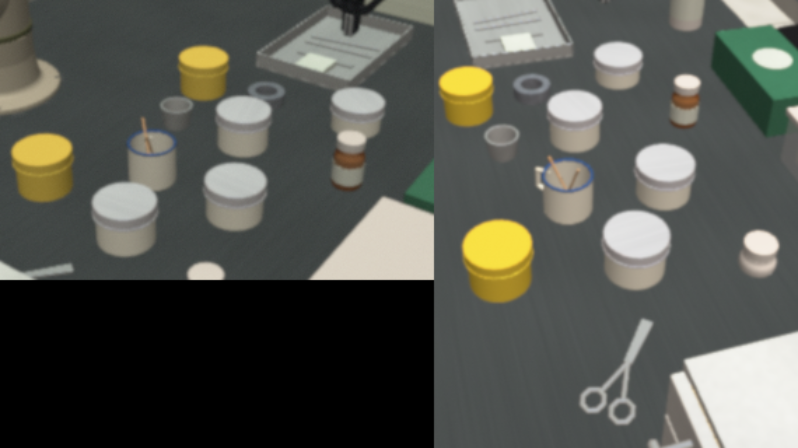

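The picture shows the pressed lid level at crop (357,103) left and (617,55) right. Every bystander is where it was, and the arm is clear at z=0.165.

```bash
python3 -c "
from plant import r
print(r.finish_job())"
```

```text
the job is handed in; nothing more can be done
None
```

The loose lid was the one on the far-left jar, at about (0.614, 0.254). It is now fully down and level, and I handed the job in at about 17 s.

- **Finding it:** I pressed one edge of each of the four steel lids with the shut fingertips. Three took 9–12 N without giving, so they are seated. The fourth gave about 2 mm at only 1.3–3.5 N and was level again once released.
- **Seating it:** Pressed in its middle, that lid went down from 0.057 to 0.052 m. It then held firm at about 17 N.
- **Last checks:** When I pressed the same edge again, the lid held at 0.0519 m under 6.4 N, so it no longer rocks. The last pictures show it level, and the mug, bottle, pot, tape, cup, scissors and yellow look-alikes look unmoved. The arm was clear of everything.
- **Disagreements:** In the final look, the scene camera reported the pot at the bottle's place and the tape at a lid. The side camera missed the mug. I take these as detector errors, because the other camera and the pictures show all three where they were.

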